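# Gauge a heat sink's sensor pocket and fit the plug that reaches its bottom

## Robot

A 6-joint arm with a two-finger parallel gripper is mounted at the origin on a cart in front of the work surface, level with it; the furniture and walls round the work are solid. World frame = base frame: x ahead of the robot, y to its left, z up, the work surface at z = 0. Lengths are in m, angles in rad, forces in N, time in s.
With the tool pointing down it reaches from about 0.375 to 0.9 m from the base axis. Payload 3.1 kg.
Tool frame: the origin (TCP) lies between the finger pads; the fingertips stand manip.nose_length ahead of it and the grasp point (between the pads) lies 5 mm behind it (manip.nose_length is the distance from the TCP to the fingertips, in m); z points along the fingers, y is the line along which they close (so a half turn about z gives the same grasp; the last joint's range is limited). The gripper opens to 85 mm and grips with 20 to 120 N. Pads are 22 mm wide; open, the fingers measure 114 mm over their backs; the gripper's body (76 mm by 85 mm) begins 54 mm behind the grasp point. The pads swing forward as they close: fully open they stand 13 mm farther back than shut.
Start: joints at [1.149, 0.527, 1.433, -0, 1.181, -0.178], TCP at [0.15, 0.607, 0.245] pointing down, gripper open.
Joint ranges: [-3.08, 3.08], [-0.75, 2.2], [0.22, 2.44], [-1.43, 4.57], [0, 2.65], [-2.85, 2.85]. Speed limits (rad/s): [2.79, 2.79, 3.14, 3.14, 3.14, 3.14].

## Interface

Orientations are given as a unit quaternion [x, y, z, w].
In Python, from station import monitor, eyes, job, manip gives the robot as it stands.
- The arm moves only by the shell command python3 -m pendant 'ROWS' [FORCE]. ROWS is JSON, a list that holds one entry, the list of rows, each a list of 7 numbers: the shift along the tool's x, y, z as a fraction of full scale, then the turn, a rotation vector about the tool's x, y, z as a fraction of full scale, then the opening, from 0 (shut) to 1 (fully open). A call has 1 to 20 rows; each row shifts and turns the commanded pose from where the row before left it, along the tool's axes as they then stand; what a row does not reach is not made up. Full scale, the value 1, is 800 mm for a shift and 0.12 rad for a turn. A row lasts 1/10 s, in which the tool goes at most 50 mm and 8.59 degrees, less where a joint would pass 70% of its speed; a pose out of reach is approached as far as the arm can. A call with a number of a shift or a turn outside -1 to 1 is refused whole. A call with a gripper value outside its range is refused whole. The fingers move at their own pace and stop on an object; FORCE is the grip in N (left out, the last holds). Time passes only in rows, so rows that do not move let the fingers close. It gives the time, the measured TCP pose, the force, the opening and the grip force at its end, in the units of the state.
- monitor.sense(): the state, without advancing time (a new reading comes with each control period).
- eyes.snapshot(name): name is "side" or "top"; returns a dict with "pixels" (480x640x3 uint8, red, green, blue), "depth" (480x640 float32, m along the optical axis (not along the pixel's ray), 0 where there is no reading), "intrinsics" (3x3 intrinsics, pixels), "k1" (the pictures are not rectified: a ray, as slopes to the right and down, at radius r is drawn at 1 + k1 r^2 times it, then the intrinsics apply), "eye" and "attitude" of the camera in the world. Camera axes: x right, y down, z forward; pixel columns grow to the right and rows downward; lengths in m; the calibration is good to about 2 mm. A picture is of the moment at which its call begins.
- job.sign_off(): hands the job in; it is judged then, once.
The state is a dict: "t": time; "q": joint angles; "qd": joint speeds; "tau": joint torques, N m; "tcp_pos": TCP position; "tool_rot": TCP orientation; "force": force on the tool from outside, world axes, zero at the start; "ft_torque": the same for the moment, N m; "finger_gap": opening from 0.0 (shut) to 1.0 (fully open); "gripper_force": force on a finger pad.
Only numpy, scipy, OpenCV 4.12 (cv2) and the standard library are available. Lean on these libraries where they do the work, as an engineer would, in place of code of your own. Each camera call takes 0.05 s, during which the arm holds its last target. There are 200 camera calls.

## Task

Find out how deep the blind sensor pocket in the top of the heat sink is: take the depth rod out of its blue base, slide it straight down into the pocket until you feel it bottom, so that the heat sink's top pushes the sliding red collar up the rod, and read the length of rod between collar and tip. Then stand the rod back in its base with the collar left where the pocket set it, and take the one brass plug of that length from the rack and seat it in the pocket, its flange flat on the heat sink. Push lightly and never force a part in (the pocket's thin floor must not take more than about 25 N), leave the other two plugs in the rack and do not knock over or push about the things standing around.

Things in the scene. Friction and masses are not known exactly. Their poses are not given: they have to be found in the camera images.
- heatsink: Finned aluminium heat sink, fixed: 76 x 84 x 64 mm (x, y, z), a black transistor bolted to each y end. Origin at the centre of its underside. The solid core's flat top, 40 mm wide in x, is 64 mm above the origin; the fins end 4 mm lower. The blind sensor pocket goes straight down at the centre of the top.
- pocket_mouth (a point): Centre of the pocket's mouth, on the heat sink's top face (64 mm above the desk). The pocket is a round hole 11.3 mm in diameter. Its depth is not known and has to be gauged: 30, 40 or 50 mm, different from start to start. (floor_short_c0, floor_mid_c0, floor_long_c0: the floors of those depths; only one lies under the mouth.)
- gauge_base: Blue block 40 x 40 x 34 mm on a dark foot plate 62 x 62 x 9 mm, fixed. Origin at the centre of its underside.
- gauge_base_mouth (a point): Centre of the mouth of the hole in the blue base's top, 34 mm above the desk: round, 10.8 mm in diameter and 24 mm deep, its floor 10 mm above the desk. The depth rod starts in it and is to be put back in it.
- plug_rack: Wooden rack 46 x 134 x 34 mm (x, y, z), fixed, with three holes 10.8 mm in diameter and 24 mm deep in a row along its own y axis at y = -44, 0 and +44 mm; each holds one brass plug. Origin at the centre of its underside.
- depth_rod: Depth rod: steel rod 10 mm in diameter and 110 mm long with black rings every 5 mm, tapered over its lowest 3 mm (to 5 mm). The top 26 mm, from 84 to 110 mm above the tip, are a black knurled head 18 mm in diameter to grip. About 0.1 kg. Starts upright in the blue base, tip down on the hole's floor. Origin at the tip, z along the rod to the head.
- rod_tip (a point): The depth rod's lower end, on its axis.
- collar (a joint): The rod's stop collar: red ring 24 mm in diameter and 10 mm high, sliding on the rod with about 1.8 N of friction and staying where it is left. Value = length of rod between the collar's flat underside and the tip, in m: 0 to 0.066, growing as the collar slides up towards the head. Starts at 24 to 28 mm, less than any pocket's depth.
- collar_face (a point): Centre of the collar's flat underside, on the rod's axis.
- plug_short: Brass sensor plug with a round knurled head: shank 10 mm in diameter and 29.5 mm long from flange to its tapered tip, flange 22 mm in diameter and 3 mm thick, head 18 mm in diameter with its flat top 16 mm above the flange's underside, two thin pins above. Origin on the axis at the flange's underside, z up. Fits the 30 mm pocket; the shortest of the three; they start in any order in the rack's holes, heads up, 24 mm deep.
- plug_mid: Brass sensor plug with a round knurled head: shank 10 mm in diameter and 39.5 mm long from flange to its tapered tip, flange 22 mm in diameter and 3 mm thick, head 18 mm in diameter with its flat top 16 mm above the flange's underside, two thin pins above. Origin on the axis at the flange's underside, z up. Fits the 40 mm pocket; the middle one of the three; they start in any order in the rack's holes, heads up, 24 mm deep.
- plug_long: Brass sensor plug with a round knurled head: shank 10 mm in diameter and 49.5 mm long from flange to its tapered tip, flange 22 mm in diameter and 3 mm thick, head 18 mm in diameter with its flat top 16 mm above the flange's underside, two thin pins above. Origin on the axis at the flange's underside, z up. Fits the 50 mm pocket; the longest of the three; they start in any order in the rack's holes, heads up, 24 mm deep.
- receiver: Big opened receiver, fixed, standing on its side left of the work: 480 x 174 x 558 mm along its own x, y, z, with short shafts jutting from its front (-x) face; stay clear of it. Origin at the centre of its underside.
- filter_cap0: Black filter capacitor standing on the right-hand mat, 42 mm in diameter, 56 mm high, loose; not to be disturbed. Origin at the centre of its underside.
- filter_cap1: Second black filter capacitor like the first, loose; not to be disturbed. Origin at the centre of its underside.
- flux_bottle: Small brown bottle with a black cap, 37 mm in diameter, 84 mm high, loose; not to be disturbed. Origin at the centre of its underside.
- solder_reel: Small green reel of solder, 46 mm in diameter, 34 mm high, loose; not to be disturbed. Origin at the centre of its underside.

How it is judged:
On the way:
1. the rod stands in the pocket with its tip on the bottom (within 1.5 mm) and its collar resting on the heat sink's top (within 1.5 mm) (horizontal distance between rod_tip and pocket_mouth below 0.004 m and z of collar_face in the frame of heatsink between 0.0625 and 0.0655 m and ((horizontal distance between floor_short_c0 and pocket_mouth below 0.01 m and z of rod_tip in the frame of heatsink below 0.0355 m) or (horizontal distance between floor_mid_c0 and pocket_mouth below 0.01 m and z of rod_tip in the frame of heatsink below 0.0255 m) or (horizontal distance between floor_long_c0 and pocket_mouth below 0.01 m and z of rod_tip in the frame of heatsink below 0.0155 m))), for 0.2 s.
At the end, for the whole second after the job is handed in: The matching plug sits in the pocket (on axis and flange on the top within 2 mm, upright within 0.06 rad); the rod stands in the base, tip down within 2.5 mm, upright within 0.15 rad, collar within 2 mm of the true depth; the other two plugs stand in the rack; all at rest (((horizontal distance between floor_short_c0 and pocket_mouth below 0.01 m and (horizontal distance between plug_short and pocket_mouth below 0.002 m and z of plug_short in the frame of heatsink between 0.0625 and 0.066 m and angle between plug_short's own z axis and vertical below 0.06 rad) and value of joint collar between 0.028 and 0.032 m and (horizontal distance between plug_mid and plug_rack below 0.05 m and height (world z) of plug_mid between 0.0475 and 0.053 m and angle between plug_mid's own z axis and vertical below 0.2 rad) and (horizontal distance between plug_long and plug_rack below 0.05 m and height (world z) of plug_long between 0.0575 and 0.063 m and angle between plug_long's own z axis and vertical below 0.2 rad) and linear speed of plug_short below 0.01 m/s) or (horizontal distance between floor_mid_c0 and pocket_mouth below 0.01 m and (horizontal distance between plug_mid and pocket_mouth below 0.002 m and z of plug_mid in the frame of heatsink between 0.0625 and 0.066 m and angle between plug_mid's own z axis and vertical below 0.06 rad) and value of joint collar between 0.038 and 0.042 m and (horizontal distance between plug_short and plug_rack below 0.05 m and height (world z) of plug_short between 0.0375 and 0.043 m and angle between plug_short's own z axis and vertical below 0.2 rad) and (horizontal distance between plug_long and plug_rack below 0.05 m and height (world z) of plug_long between 0.0575 and 0.063 m and angle between plug_long's own z axis and vertical below 0.2 rad) and linear speed of plug_mid below 0.01 m/s) or (horizontal distance between floor_long_c0 and pocket_mouth below 0.01 m and (horizontal distance between plug_long and pocket_mouth below 0.002 m and z of plug_long in the frame of heatsink between 0.0625 and 0.066 m and angle between plug_long's own z axis and vertical below 0.06 rad) and value of joint collar between 0.048 and 0.052 m and (horizontal distance between plug_short and plug_rack below 0.05 m and height (world z) of plug_short between 0.0375 and 0.043 m and angle between plug_short's own z axis and vertical below 0.2 rad) and (horizontal distance between plug_mid and plug_rack below 0.05 m and height (world z) of plug_mid between 0.0475 and 0.053 m and angle between plug_mid's own z axis and vertical below 0.2 rad) and linear speed of plug_long below 0.01 m/s)) and horizontal distance between rod_tip and gauge_base_mouth below 0.005 m and height (world z) of rod_tip below 0.0125 m and angle between depth_rod's own z axis and vertical below 0.15 rad and linear speed of depth_rod below 0.01 m/s); the robot touches nothing.
It fails at once if the depth rod or a plug is pushed against the pocket's floor with more than 25 N (contact force between any of depth_rod, plug_short, plug_mid, plug_long and floor_short_c0 above 25 N or contact force between any of depth_rod, plug_short, plug_mid, plug_long and floor_mid_c0 above 25 N or contact force between any of depth_rod, plug_short, plug_mid, plug_long and floor_long_c0 above 25 N).
It fails at once if the depth rod or a plug is forced against the heat sink with more than 40 N (contact force between any of depth_rod, plug_short, plug_mid, plug_long and heatsink above 40 N).
It fails at once if a capacitor, the bottle or the small reel standing around is knocked over or moved more than 30 mm (distance of any of filter_cap0, filter_cap1, flux_bottle, solder_reel from where it was at the start of the episode above 0.03 m or angle between any of filter_cap0, filter_cap1, flux_bottle, solder_reel's own z axis and vertical above 0.5 rad).
It also fails if it takes over 61 s, if anything falls off the work surface, if the arm or the gripper's body presses on something with over 40 N, if the wrist force passes 120 N, or if a joint passes its speed limit or range.

## Working session

There is one attempt and no reset: what is moved stays moved. The work goes in short steps, Python scripts to look and compute and a shell command to move; the robot and the scene stay as the last step left them, time stands still between calls to the robot, and variables do not carry over. Pictures are saved under pics/ and viewed, at most 11 in all, crops included, and the job is handed in when it is done.

```bash
mkdir -p pics; ls; cat > h.py <<'E'
import numpy as np, cv2
from scipy.spatial.transform import Rotation as R
from station import monitor, eyes, job, manip
def cam(n,save=None):
    s=eyes.snapshot(n)
    if save: cv2.imwrite('pics/'+save,cv2.cvtColor(s['pixels'],cv2.COLOR_RGB2BGR))
    return s
def rot(s):
    a=np.array(s['attitude'],float)
    return a if a.shape==(3,3) else R.from_quat(a).as_matrix()
def ray(s,u,v):
    K=np.array(s['intrinsics']); d=np.array([(u-K[0,2])/K[0,0],(v-K[1,2])/K[1,1]]); x=d.copy()
    for _ in range(20): x=d/(1+s['k1']*(x@x))
    return np.array(s['eye']),rot(s)@np.array([x[0],x[1],1])
def onplane(s,u,v,z):
    e,d=ray(s,u,v); return e+d*(z-e[2])/d[2]
def proj(s,p):
    c=rot(s).T@(np.array(p)-np.array(s['eye'])); x=c[:2]/c[2]; x=x*(1+s['k1']*(x@x)); K=np.array(s['intrinsics'])
    return np.array([K[0,0]*x[0]+K[0,2],K[1,1]*x[1]+K[1,2]])
E
python3 - <<'E'
from h import *
for n in('side','top'):
    s=cam(n,n+'0.png'); print(n,s['eye'],s['attitude'],s['k1'],s['intrinsics'])
m=monitor.sense();print(m,manip.nose_length)
E
```

```text
pics
side [ 0.44434404 -0.89416773  0.94117388] [ 0.93943541 -0.06130648  0.01259221 -0.336963  ] 0.005180528575683376 [[618.62885132   0.         309.48548355]
 [  0.         618.62885132 244.61644537]
 [  0.           0.           1.        ]]
top [ 0.39711853 -0.14579246  1.24987879] [ 0.71534955 -0.69660711  0.04104255 -0.0364562 ] -0.1489404475676595 [[623.05955779   0.         317.18265664]
 [  0.         623.05955779 237.20406144]
 [  0.           0.           1.        ]]
{'t': 0.1, 'q': array([ 1.14951250e+00,  5.28404603e-01,  1.43379086e+00, -6.26629612e-06,
        1.18137525e+00, -1.78499409e-01]), 'qd': array([-0.00062265, -0.00118899, -0.00126234, -0.00077645, -0.00037321,
        0.00192913]), 'tau': array([ 1.35786559e-04, -4.43305027e+01, -1.78586072e+01, -2.37756476e-04,
        3.87270033e-03, -6.24927694e-06]), 'tcp_pos': array([0.14996946, 0.60610314, 0.24440683]), 'tool_rot': array([ 1.21093047e-01,  9.92640668e-01, -9.45741895e-04, -2.89407203e-04]), 'force': array([-0.07830676,  0.19333477,  0.27497096]), 'ft_torque': array([-0.02399037, -0.0114222 ,  0.01291563]), 'gripper_force': 0.0, 'finger_gap': 1.0008102162290127} 0.014
```

View pics/top0.png

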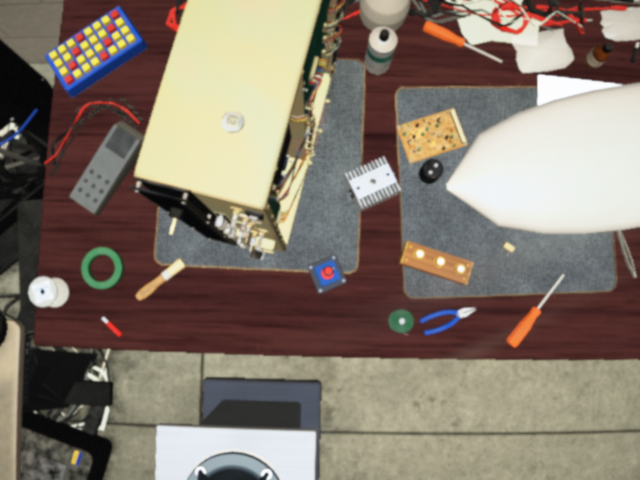

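View pics/side0.png

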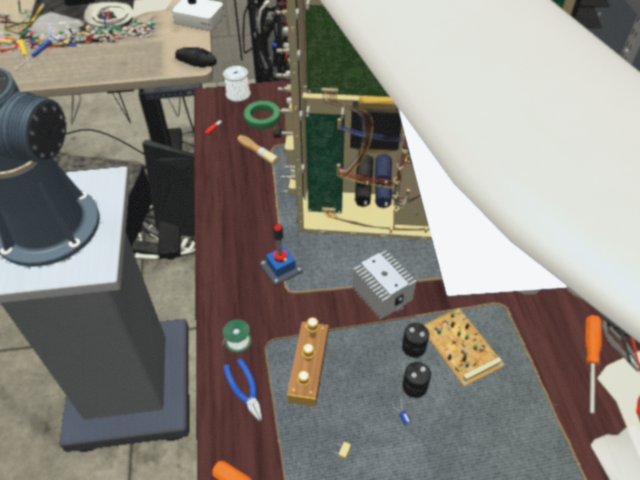

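```bash
python3 - <<'E'
from h import *
t=cam('top'); s=cam('side')
np.set_printoptions(precision=4,suppress=True)
def pt(c,u,v):
    e,d=ray(c,u,v); return e+d*c['depth'][int(v),int(u)]
for u,v in [(275,215),(265,245),(137,180),(141,190),(310,0),(447,187),(500,150),(500,220),(600,170),(431,171),(375,181),(328,270),(230,235),(401,321)]: print('top',u,v,pt(t,u,v))
for u,v in [(277,228),(280,262),(312,323),(308,350),(303,378),(380,265),(415,326),(417,367),(237,328),(420,60),(560,240),(300,150),(310,225)]: print('side',u,v,pt(s,u,v))
# masks
for n,c in(('top',t),('side',s)):
    hsv=cv2.cvtColor(c['pixels'],cv2.COLOR_RGB2HSV)
    b=cv2.resize(c['pixels'],None,fx=4,fy=4,interpolation=cv2.INTER_CUBIC)
    if n=='top': x0,y0,w,h=300,150,190,140
    else: x0,y0,w,h=240,210,190,200
    cr=cv2.cvtColor(b[y0*4:(y0+h)*4,x0*4:(x0+w)*4],cv2.COLOR_RGB2BGR)
    cr=cv2.resize(cr,None,fx=min(800/cr.shape[1],600/cr.shape[0]),fy=min(800/cr.shape[1],600/cr.shape[0]),interpolation=cv2.INTER_AREA)
    cv2.imwrite(f'pics/{n}1.png',cr); print(n,x0,y0,cr.shape[1]/w)
E
```

```text
top 275 215 [ 0.5626 -0.0722  0.1048]
top 265 245 [ 0.4954 -0.0645  0.2177]
top 137 180 [0.5354 0.061  0.5483]
top 141 190 [0.5239 0.0558 0.5473]
top 310 0 [ 0.7564 -0.1333  0.5611]
top 447 187 [ 0.5    -0.2576  0.733 ]
top 500 150 [ 0.5307 -0.3003  0.746 ]
top 500 220 [ 0.4721 -0.3017  0.7387]
top 600 170 [ 0.5163 -0.3875  0.7493]
top 431 171 [ 0.6661 -0.3726  0.0541]
top 375 181 [ 0.6425 -0.262   0.0542]
top 328 270 [ 0.4622 -0.1726  0.1219]
top 230 235 [ 0.5018 -0.0162  0.2977]
top 401 321 [ 0.3713 -0.3201  0.0288]
side 277 228 [ 0.4615 -0.1763  0.1187]
side 280 262 [ 0.4612 -0.1874  0.0351]
side 312 323 [ 0.5009 -0.3502  0.0722]
side 308 350 [ 0.4886 -0.3949  0.0644]
side 303 378 [ 0.4751 -0.4389  0.0564]
side 380 265 [ 0.6372 -0.2398  0.0622]
side 415 326 [ 0.6721 -0.3666  0.0522]
side 417 367 [ 0.6583 -0.4403  0.0494]
side 237 328 [ 0.3746 -0.3171  0.0313]
side 420 60 [ 0.5319 -0.6264  0.7537]
side 560 240 [ 0.5568 -0.7528  0.7547]
side 300 150 [ 0.5148 -0.0935  0.2207]
side 310 225 [ 0.5306 -0.0762  0.0025]
top 300 150 4.2105263157894735
side 240 210 3.0
```

View pics/top1.png

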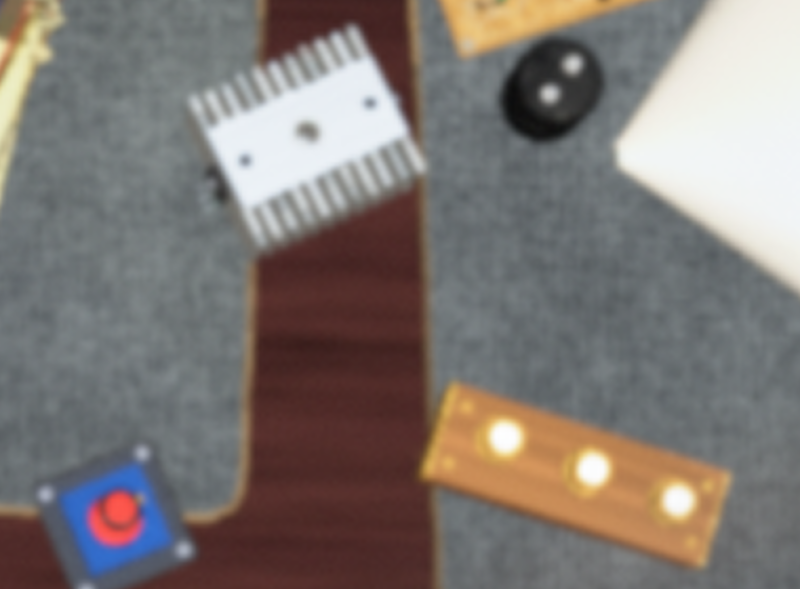

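View pics/side1.png

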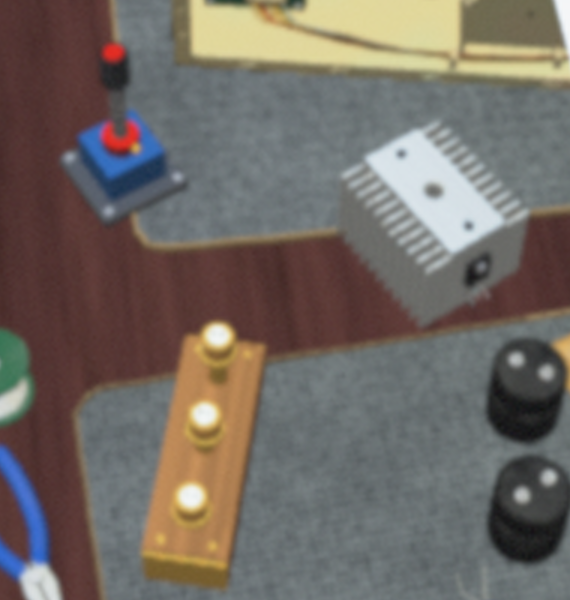

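```bash
python3 - <<'E'
from h import *
np.set_printoptions(precision=4,suppress=True)
t=cam('top'); s=cam('side')
# receiver front extents
for n,c in(('top',t),('side',s)):
    v,u=np.mgrid[0:480:2,0:640:2]; K=c['intrinsics']; d=c['depth'][::2,::2]
    P=[]
    pts=cv2.undistortPoints(np.stack([u.ravel(),v.ravel()],1).astype(np.float64)[:,None],np.array(K),np.array([c['k1'],0,0,0]))[:,0]
    X=np.c_[pts,np.ones(len(pts))]*d.reshape(-1,1); W=X@rot(c).T+np.array(c['eye']); W=W[d.ravel()>0]
    for z0 in(.05,.15,.25,.35,.45):
        m=(W[:,2]>z0)&(W[:,2]<z0+.1)&(W[:,1]>-.12)&(W[:,1]<.2)&(W[:,0]>.25)&(W[:,0]<.6)
        if m.any(): print(n,z0,'min x',W[m][W[m][:,0].argmin()])
    m=(W[:,2]>.6)&(W[:,0]>.1); print('lamp',W[m].min(0),W[m].max(0))
def blob(c,lo,hi,roi):
    x,y,w,h=roi; hs=cv2.cvtColor(c['pixels'][y:y+h,x:x+w],cv2.COLOR_RGB2HSV)
    m=cv2.inRange(hs,np.array(lo),np.array(hi)); k,l,st,ce=cv2.connectedComponentsWithStats(m)
    return [(ce[i]+[x,y],st[i,4]) for i in range(1,k) if st[i,4]>5]
def tri(a,b):
    (e1,d1),(e2,d2)=ray(t,*a),ray(s,*b)
    k=np.linalg.lstsq(np.c_[d1,-d2],e2-e1,rcond=None)[0]; p,q=e1+k[0]*d1,e2+k[1]*d2
    return (p+q)/2,np.linalg.norm(p-q)
print('pocket',blob(t,(0,0,0),(180,255,150),(367,176,12,11)),blob(s,(0,0,0),(180,255,150),(378,268,13,11)))
print('plug top',blob(t,(0,0,225),(180,120,255),(410,245,60,35)),'side',blob(s,(0,0,225),(180,120,255),(295,315,30,70)))
print('red',blob(t,(0,150,90),(8,255,255),(315,258,25,25)),blob(s,(0,150,90),(8,255,255),(265,220,30,50)))
print(tri((373.1,181.1),(384.3,273.3)),tri((329,270.9),(277.7,227.3)))
for a,b,z in(((419.9,254),(312.3,321.5),.0755),((440.6,261.2),(308,348.7),.0655),((460.6,268.5),(303.5,375.5),.0555)): print(tri(a,b),onplane(t,*a,z),onplane(s,*b,z))
print('pocket planes',onplane(t,373.1,181.1,.064),onplane(s,384.3,273.3,.064)); print('rodtop',onplane(t,329,270.9,.12),onplane(s,277.7,227.3,.12))
E
```

```text
top 0.05 min x [ 0.4839 -0.0488  0.0796]
top 0.15 min x [ 0.4719 -0.0555  0.2385]
top 0.25 min x [ 0.4783 -0.0457  0.2747]
top 0.35 min x [ 0.4874 -0.052   0.3963]
top 0.45 min x [0.4824 0.0376 0.4676]
lamp [ 0.4632 -0.4315  0.7288] [ 0.6054 -0.2566  0.7548]
side 0.05 min x [ 0.4825 -0.0475  0.1133]
side 0.15 min x [ 0.4733 -0.0586  0.2276]
side 0.25 min x [ 0.4806 -0.049   0.2758]
side 0.35 min x [ 0.4903 -0.0541  0.3941]
side 0.45 min x [ 0.4907 -0.0559  0.4553]
lamp [ 0.4924 -0.7957  0.7281] [ 0.6406 -0.5331  0.7627]
pocket [] [(array([384.    , 273.1429]), np.int32(14))]
plug top [(array([419.6034, 253.3966]), np.int32(58)), (array([440.5, 261. ]), np.int32(60)), (array([460.5   , 268.3704]), np.int32(54))] side [(array([312.0976, 321.5122]), np.int32(41)), (array([307.7963, 347.5   ]), np.int32(54)), (array([303.193 , 374.8947]), np.int32(57))]
red [(array([327.2329, 272.411 ]), np.int32(73))] [(array([276.9474, 227.2105]), np.int32(38)), (array([279.8824, 256.1176]), np.int32(51))]
(array([ 0.6412, -0.2577,  0.0604]), np.float64(0.0005805579345170168)) (array([ 0.4618, -0.1746,  0.1182]), np.float64(0.00210223345910418))
(array([ 0.5007, -0.3481,  0.0734]), np.float64(0.001794816800094671)) [ 0.4997 -0.3478  0.0755] [ 0.5015 -0.3494  0.0755]
(array([ 0.4885, -0.3907,  0.0611]), np.float64(0.0010028769650491966)) [ 0.4877 -0.3898  0.0655] [ 0.4888 -0.3931  0.0655]
(array([ 0.476 , -0.4322,  0.0515]), np.float64(0.0010563844057889778)) [ 0.4752 -0.4312  0.0555] [ 0.4764 -0.4342  0.0555]
pocket planes [ 0.6402 -0.2574  0.064 ] [ 0.6407 -0.2603  0.064 ]
rodtop [ 0.4607 -0.1745  0.12  ] [ 0.4628 -0.176   0.12  ]
```

```bash
python3 -m pendant '[[[0,-0.0585,0,0,0,0,0.2],[0,-0.0585,0,0,0,0,0.2],[0,-0.0585,0,0,0,0,0.2],[0,-0.0585,0,0,0,0,0.2],[0,-0.0585,0,0,0,0,0.2],[-0.0524,0,0,0,0,0.895,0.2],[-0.0524,0,0,0,0,0.895,0.2],[-0.0524,0,0,0,0,0.895,0.2],[-0.0524,0,0,0,0,0.895,0.2],[-0.0524,0,0,0,0,0.895,0.2],[-0.0524,0,0,0,0,0.895,0.2],[-0.0524,0,0,0,0,0.895,0.2],[-0.0524,0,0,0,0,0.895,0.2]]]' 60
cat >> h.py <<'E'
def to(x,y,z,az=None):
    m=monitor.sense(); r=R.from_quat(m['tool_rot']).as_matrix(); d=r.T@(np.array([x,y,z])-m['tcp_pos'])
    print('t',round(m['t'],2),'tcp',m['tcp_pos'].round(4),'F',m['force'].round(1),'gap',round(m['finger_gap'],3),'y az deg',np.degrees(np.arctan2(r[1,1],r[0,1])).round(2),'toolz',r[:,2].round(3),'shift mm',(d*1e3).round(1),'frac',(d/.8).round(4))
    if az is not None:
        a=np.radians(az); T=np.c_[[np.sin(a),-np.cos(a),0],[np.cos(a),np.sin(a),0],[0,0,-1]]
        print('turn frac',(R.from_matrix(r.T@T).as_rotvec()/.12).round(3))
E
python3 -c "
from h import *
to(.41,-.1,.245,-16.2)"
```

```text
t: 1.6
tcp_pos: [0.3607, 0.1896, 0.2456]
tool_rot: [0.525, 0.851, 0.001, 0.001]
force: [0.4, 0.1, -0.6]
finger_gap: 0.2
gripper_force: 0.0
t 1.6 tcp [0.3607 0.1896 0.2456] F [ 0.4  0.1 -0.6] gap 0.2 y az deg 26.6 toolz [ 0.002  0.    -1.   ] shift mm [-281.   -85.6    0.6] frac [-0.3512 -0.107   0.0007]Traceback (most recent call last):
  File "<string>", line 3, in <module>
    to(.41,-.1,.245,-16.2)
    ~~^^^^^^^^^^^^^^^^^^^^
  File "h.py", line 25, in to
    print('turn frac',(R.from_matrix(r.T@T).as_rotvec()/.12).round(3))
                       ~~~~~~~~~~~~~^^^^^^^
  File "scipy/spatial/transform/_rotation.pyx", line 1143, in scipy.spatial.transform._rotation.Rotation.from_matrix
ValueError: Non-positive determinant (left-handed or null coordinate frame) in rotation matrix 0: [[-7.33679229e-01 -6.79495898e-01  3.36053957e-04]
 [-6.79495379e-01  7.33677831e-01 -1.69413016e-03]
 [-9.04599156e-04  1.47129522e-03  9.99998508e-01]].
```

```bash
sed -i 's/\[np.sin(a),-np.cos(a),0\]/[-np.sin(a),np.cos(a),0]/' h.py
python3 -m pendant '[[[-0.0524,0,0,0,0,0.889,0.2],[-0.0524,0,0,0,0,0.889,0.2],[-0.0524,0,0,0,0,0.889,0.2],[-0.0524,0,0,0,0,0.889,0.2],[-0.0524,0,0,0,0,0.889,0.2],[-0.0524,0,0,0,0,0.889,0.6],[-0.0524,0,0,0,0,0.889,0.6],[0,0,0,0,0,0,0.6],[0,0,0,0,0,0,0.6]]]' 60
python3 -c "
from h import *
to(.4615,-.1752,.18,-16.2)"
```

```text
t: 2.5
tcp_pos: [0.4013, -0.0935, 0.2453]
tool_rot: [0.799, 0.601, 0.0, -0.0]
force: [-0.1, 0.1, -0.6]
finger_gap: 0.603
gripper_force: 0.0
t 2.5 tcp [ 0.4013 -0.0935  0.2453] F [-0.1  0.1 -0.6] gap 0.603 y az deg -16.06 toolz [-0.     0.001 -1.   ] shift mm [-61.9  80.5  65.3] frac [-0.0774  0.1006  0.0816]
turn frac [-0.002 -0.004  0.02 ]
```

```bash
python3 -m pendant '[[[-0.0258,0.0335,0,0,0,0,0.6],[-0.0258,0.0335,0,0,0,0.02,0.6],[-0.0258,0.0336,0,0,0,0,0.6],[0,0,0.0272,0,0,0,0.6],[0,0,0.0272,0,0,0,0.6],[0,0,0.0272,0,0,0,0.6],[0,0,0,0,0,0,0.6]]]'
python3 - <<'E'
from h import *
to(.4615,-.1752,.104,-16.2)
for n in('top','side'):
    c=cam(n); x,y,w,h=(270,210,120,110) if n=='top' else (220,150,120,140)
    a=cv2.resize(c['pixels'][y:y+h,x:x+w],None,fx=400/w,fy=400/w,interpolation=cv2.INTER_CUBIC)[:,:,::-1]
    globals()[n]=cv2.copyMakeBorder(a,0,480-a.shape[0],0,0,0) if a.shape[0]<480 else a[:480]
cv2.imwrite('pics/pre.png',np.hstack([top,side]))
E
```

```text
t: 3.2
tcp_pos: [0.4603, -0.1714, 0.1777]
tool_rot: [0.798, 0.603, -0.001, -0.003]
force: [0.1, -0.3, 0.2]
finger_gap: 0.6
gripper_force: 0.0
t 3.2 tcp [ 0.4603 -0.1714  0.1777] F [ 0.1 -0.3  0.2] gap 0.6 y az deg -15.88 toolz [-0.006  0.004 -1.   ] shift mm [-3.5  2.7 73.7] frac [-0.0044  0.0034  0.0921]
turn frac [-0.056 -0.02   0.046]
```

View pics/pre.png

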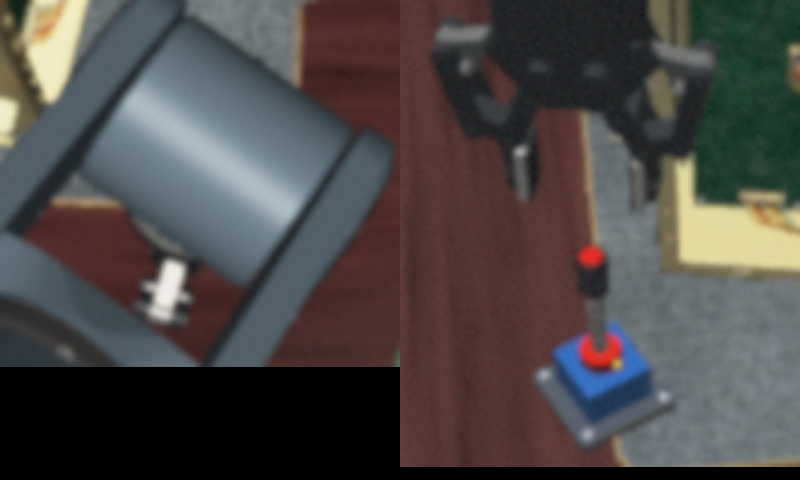

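```bash
python3 -m pendant '[[[-0.0044,0.0034,0.023,0,0,0.04,0.6],[0,0,0.023,0,0,0,0.6],[0,0,0.023,0,0,0,0.6],[0,0,0.023,0,0,0,0.6],[0,0,0,0,0,0,0.6],[0,0,0,0,0,0,0.6]]]'
python3 -c "
from h import *
to(.4615,-.1752,.104,-16.2)"
```

```text
t: 3.9
tcp_pos: [0.4642, -0.1785, 0.1074]
tool_rot: [0.8, 0.6, 0.0, 0.001]
force: [-0.6, -0.6, 0.4]
finger_gap: 0.599
gripper_force: 0.0
t 3.9 tcp [ 0.4642 -0.1785  0.1074] F [-0.6 -0.6  0.4] gap 0.599 y az deg -16.29 toolz [ 0.001 -0.001 -1.   ] shift mm [ 2.4 -3.5  3.4] frac [ 0.003  -0.0044  0.0043]
turn frac [ 0.012  0.003 -0.012]
```

```bash
python3 -m pendant '[[[0.003,-0.0044,0.0035,0,0,0,0.6],[0,0,0,0,0,0,0.6],[0,0,0,0,0,0,0.6],[0,0,0,0,0,0,0],[0,0,0,0,0,0,0],[0,0,0,0,0,0,0],[0,0,0,0,0,0,0],[0,0,0,0,0,0,0]]]' 60
python3 -c "
from h import *
to(.4615,-.1752,.104,-16.2)"
```

```text
t: 4.7
tcp_pos: [0.461, -0.1755, 0.1039]
tool_rot: [0.8, 0.599, 0.0, 0.0]
force: [0.4, 0.5, 4.0]
finger_gap: 0.193
gripper_force: 58.4
t 4.7 tcp [ 0.461  -0.1755  0.1039] F [0.4 0.5 4. ] gap 0.193 y az deg -16.34 toolz [ 0.001 -0.    -1.   ] shift mm [ 0.4  0.4 -0.1] frac [ 0.0005  0.0005 -0.0002]
turn frac [ 0.006  0.002 -0.021]
```

```bash
python3 -m pendant '[[[0,0,-0.01,0,0,0,0],[0,0,-0.03,0,0,0,0],[0,0,-0.04,0,0,0,0],[0,0,-0.03,0,0,0,0],[0,0,0,0,0,0,0],[0,0,0,0,0,0,0],[0,0,0,0,0,0,0]]]'
python3 -c "
from h import *
to(.640,-.2588,.1905,-16.2)"
```

```text
t: 5.4
tcp_pos: [0.4598, -0.1747, 0.1907]
tool_rot: [0.8, 0.599, -0.0, -0.001]
force: [-1.2, -0.9, -1.7]
finger_gap: 0.188
gripper_force: 59.0
t 5.4 tcp [ 0.4598 -0.1747  0.1907] F [-1.2 -0.9 -1.7] gap 0.188 y az deg -16.34 toolz [-0.002  0.001 -1.   ] shift mm [-30.  196.6  -0.4] frac [-0.0375  0.2457 -0.0004]
turn frac [-0.021 -0.007 -0.021]
```

```bash
python3 -m pendant '[[[-0.006,0.04,0,0,0,0,0],[-0.0075,0.05,0,0,0,0,0],[-0.0075,0.05,0,0,0,0,0],[-0.0075,0.05,0,0,0,0,0],[-0.006,0.038,0,0,0,0,0],[-0.003,0.0177,0,0,0,0,0],[0,0,0,0,0,0,0],[0,0,0,0,0,0,0],[0,0,0,0,0,0,0],[0,0,0,0,0,0,0]]]'
python3 - <<'E'
from h import *
to(.640,-.2588,.1905,-16.2)
out=[]
for n in('top','side'):
    c=cam(n); x,y,w,h=(320,130,100,120) if n=='top' else (330,180,100,120)
    out.append(cv2.resize(c['pixels'][y:y+h,x:x+w],None,fx=4,fy=4,interpolation=cv2.INTER_CUBIC)[:,:,::-1])
    print(n,proj(c,(.640,-.2588,.064)),proj(c,(.640,-.2588,.0965)),proj(c,(.640,-.2588,.18)))
cv2.imwrite('pics/pock.png',np.hstack(out))
E
```

```text
t: 6.4
tcp_pos: [0.6398, -0.2587, 0.1914]
tool_rot: [0.8, 0.599, -0.0, -0.001]
force: [0.1, 0.4, -1.6]
finger_gap: 0.194
gripper_force: 59.0
t 6.4 tcp [ 0.6398 -0.2587  0.1914] F [ 0.1  0.4 -1.6] gap 0.194 y az deg -16.33 toolz [-0.001  0.001 -1.   ] shift mm [-0.   0.2  0.9] frac [-0.      0.0003  0.0011]
turn frac [-0.014 -0.003 -0.02 ]
top [373.82900213 181.20751853] [375.51139472 177.79777596] [380.28272437 168.12395968]
side [383.74466013 272.67924881] [385.15969377 261.3753467 ] [389.12181795 229.73578441]
```

View pics/pock.png

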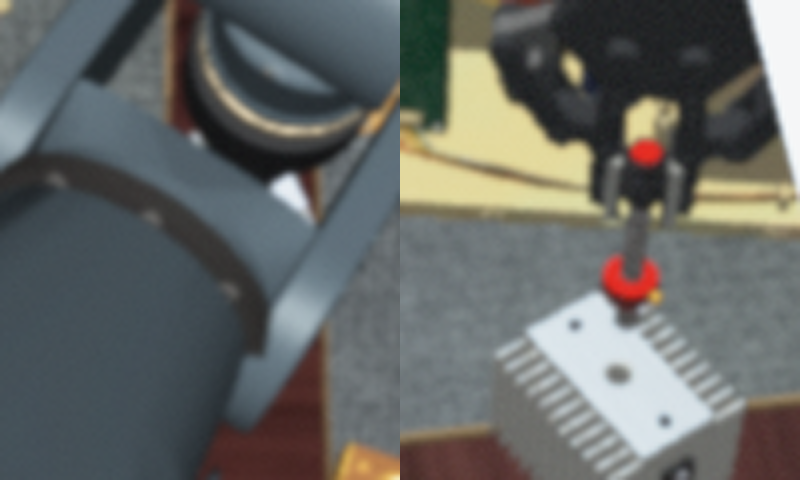

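```bash
python3 -m pendant '[[[0,0,0.0075,0,0,0,0],[0,0,0.0075,0,0,0,0],[0,0,0.0075,0,0,0,0],[0,0,0.0075,0,0,0,0],[0,0,0.0025,0,0,0,0],[0,0,0.0025,0,0,0,0],[0,0,0.0025,0,0,0,0],[0,0,0.0025,0,0,0,0],[0,0,0.0025,0,0,0,0],[0,0,0.0025,0,0,0,0],[0,0,0,0,0,0,0],[0,0,0,0,0,0,0]]]'
python3 -c "
from h import *
to(.640,-.2588,.130,-16.2)"
```

```text
t: 7.7
tcp_pos: [0.6409, -0.2594, 0.1556]
tool_rot: [0.8, 0.599, -0.0, 0.0]
force: [-0.3, -0.5, -1.3]
finger_gap: 0.185
gripper_force: 59.0
t 7.7 tcp [ 0.6409 -0.2594  0.1556] F [-0.3 -0.5 -1.3] gap 0.185 y az deg -16.34 toolz [-0. -0. -1.] shift mm [ 0.3 -1.1 25.6] frac [ 0.0004 -0.0013  0.032 ]
turn frac [-0.    0.   -0.02]
```

```bash
python3 -m pendant '[[[0,-0.0008,0.0025,0,0,0,0],[0,0,0.0025,0,0,0,0],[0,0,0.0025,0,0,0,0],[0,0,0.0025,0,0,0,0],[0,0,0,0,0,0,0]]]'
python3 -c "
from h import *
to(.640,-.2588,.130,-16.2)"
```

```text
t: 8.2
tcp_pos: [0.6401, -0.259, 0.1471]
tool_rot: [0.8, 0.599, -0.0, -0.0]
force: [-0.9, -0.2, -0.3]
finger_gap: 0.193
gripper_force: 59.0
t 8.2 tcp [ 0.6401 -0.259   0.1471] F [-0.9 -0.2 -0.3] gap 0.193 y az deg -16.34 toolz [-0.001  0.    -1.   ] shift mm [ 0.2 -0.1 17.1] frac [ 0.0003 -0.0001  0.0214]
turn frac [-0.007 -0.002 -0.02 ]
```

```bash
python3 -m pendant '[[[0,0,0.0025,0,0,0,0],[0,0,0.0025,0,0,0,0],[0,0,0.0025,0,0,0,0],[0,0,0.0025,0,0,0,0],[0,0,0.0025,0,0,0,0],[0,0,0.0025,0,0,0,0],[0,0,0.0025,0,0,0,0],[0,0,0,0,0,0,0]]]'
python3 -c "
from h import *
to(.640,-.2588,.129,-16.2)"
```

```text
t: 9.0
tcp_pos: [0.6403, -0.2592, 0.1334]
tool_rot: [0.8, 0.599, -0.0, -0.0]
force: [0.4, 0.6, -1.0]
finger_gap: 0.191
gripper_force: 59.1
t 9.0 tcp [ 0.6403 -0.2592  0.1334] F [ 0.4  0.6 -1. ] gap 0.191 y az deg -16.34 toolz [-0.  0. -1.] shift mm [ 0.3 -0.4  4.4] frac [ 0.0004 -0.0005  0.0055]
turn frac [-0.001 -0.    -0.021]
```

```bash
python3 -m pendant '[[[0,0,0.00125,0,0,0,0],[0,0,0.00125,0,0,0,0],[0,0,0.00125,0,0,0,0],[0,0,0.00125,0,0,0,0],[0,0,0,0,0,0,0]]]'
python3 -m pendant '[[[0,0,0.00125,0,0,0,0],[0,0,0,0,0,0,0]]]'
python3 -m pendant '[[[0,0,0.00125,0,0,0,0],[0,0,0,0,0,0,0]]]'
```

```text
t: 9.5
tcp_pos: [0.6404, -0.2593, 0.1296]
tool_rot: [0.8, 0.599, 0.0, 0.0]
force: [0.5, 0.5, 1.3]
finger_gap: 0.191
gripper_force: 59.2
t: 9.7
tcp_pos: [0.6404, -0.2593, 0.1286]
tool_rot: [0.8, 0.599, 0.0, 0.0]
force: [-0.3, -0.2, 0.9]
finger_gap: 0.19
gripper_force: 59.2
t: 9.9
tcp_pos: [0.6404, -0.2593, 0.1276]
tool_rot: [0.8, 0.599, 0.0, 0.0]
force: [0.0, -1.1, 0.6]
finger_gap: 0.191
gripper_force: 59.2
```

```bash
python3 -m pendant '[[[0,0,0.00125,0,0,0,0],[0,0,0,0,0,0,0]]]'
python3 -m pendant '[[[0,0,0.00125,0,0,0,0],[0,0,0,0,0,0,0]]]'
```

```text
t: 10.1
tcp_pos: [0.6404, -0.2592, 0.1265]
tool_rot: [0.8, 0.599, 0.0, 0.0]
force: [0.1, 0.4, 0.7]
finger_gap: 0.188
gripper_force: 59.2
t: 10.3
tcp_pos: [0.6404, -0.2593, 0.1255]
tool_rot: [0.8, 0.599, 0.0, 0.0]
force: [0.2, -0.6, 0.8]
finger_gap: 0.192
gripper_force: 59.2
```

Not 30 mm. On towards the 40 mm floor (TCP about 0.118).

```bash
python3 -m pendant '[[[0,0,0.0025,0,0,0,0],[0,0,0.0025,0,0,0,0],[0,0,0.00125,0,0,0,0],[0,0,0,0,0,0,0]]]'
for i in 1; do python3 -m pendant '[[[0,0,0.00125,0,0,0,0],[0,0,0,0,0,0,0]]]'; done
python3 -m pendant '[[[0,0,0.00125,0,0,0,0],[0,0,0,0,0,0,0]]]'
```

```text
t: 10.7
tcp_pos: [0.6403, -0.2592, 0.1203]
tool_rot: [0.8, 0.599, -0.0, -0.0]
force: [0.3, 0.1, -0.8]
finger_gap: 0.188
gripper_force: 59.2
t: 10.9
tcp_pos: [0.6403, -0.2592, 0.1195]
tool_rot: [0.8, 0.599, -0.0, -0.0]
force: [0.0, -0.4, -0.3]
finger_gap: 0.187
gripper_force: 59.2
t: 11.1
tcp_pos: [0.6403, -0.2592, 0.1185]
tool_rot: [0.8, 0.599, -0.0, -0.0]
force: [0.5, 0.4, 0.1]
finger_gap: 0.188
gripper_force: 59.2
```

```bash
python3 -m pendant '[[[0,0,0.0007,0,0,0,0],[0,0,0,0,0,0,0]]]'
python3 -m pendant '[[[0,0,0.0007,0,0,0,0],[0,0,0,0,0,0,0]]]'
python3 -m pendant '[[[0,0,0.0007,0,0,0,0],[0,0,0,0,0,0,0]]]'
```

```text
t: 11.3
tcp_pos: [0.6403, -0.2592, 0.1181]
tool_rot: [0.8, 0.599, -0.0, -0.0]
force: [-0.5, -0.7, 1.3]
finger_gap: 0.194
gripper_force: 59.2
t: 11.5
tcp_pos: [0.6403, -0.2592, 0.118]
tool_rot: [0.8, 0.599, 0.0, 0.0]
force: [-1.7, -0.1, 3.4]
finger_gap: 0.192
gripper_force: 59.5
t: 11.7
tcp_pos: [0.6405, -0.2592, 0.1178]
tool_rot: [0.8, 0.599, 0.0, 0.0]
force: [-1.8, -0.0, 5.5]
finger_gap: 0.188
gripper_force: 59.7
```

```bash
python3 -m pendant '[[[0,0,0.0004,0,0,0,0],[0,0,0,0,0,0,0],[0,0,0,0,0,0,0],[0,0,0,0,0,0,0]]]'
python3 -m pendant '[[[0,0,-0.003,0,0,0,0],[0,0,-0.01,0,0,0,0],[0,0,-0.02,0,0,0,0],[0,0,-0.02,0,0,0,0],[0,0,-0.02,0,0,0,0],[0,0,-0.018,0,0,0,0],[0.006,-0.04,0,0,0,0,0],[0.0075,-0.05,0,0,0,0,0],[0.0075,-0.05,0,0,0,0,0],[0.0075,-0.05,0,0,0,0,0],[0.006,-0.038,0,0,0,0,0],[0.003,-0.0177,0,0,0,0,0],[0,0,0,0,0,0,0],[0,0,0,0,0,0,0],[0,0,0,0,0,0,0],[0,0,0,0,0,0,0]]]'
python3 - <<'E'
from h import *
to(.461,-.1755,.135,-16.3)
c=cam('side')
x,y,w,h=230,170,90,110
cv2.imwrite('pics/back.png',cv2.resize(c['pixels'][y:y+h,x:x+w],None,fx=5,fy=5,interpolation=cv2.INTER_CUBIC)[:,:,::-1])
for z in(.0345,.0985,.0985+.04,.0985+.026): print(z,(proj(c,(.461,-.1755,z))-[x,y])*5)
E
```

```text
t: 12.1
tcp_pos: [0.6405, -0.2593, 0.1178]
tool_rot: [0.8, 0.599, 0.0, 0.0]
force: [-2.5, 0.4, 7.1]
finger_gap: 0.193
gripper_force: 59.8
t: 13.7
tcp_pos: [0.4613, -0.1759, 0.1896]
tool_rot: [0.8, 0.599, 0.0, 0.001]
force: [0.2, -0.0, -1.0]
finger_gap: 0.192
gripper_force: 59.1
t 13.7 tcp [ 0.4613 -0.1759  0.1896] F [ 0.2 -0.  -1. ] gap 0.192 y az deg -16.34 toolz [ 0.001 -0.001 -1.   ] shift mm [ 0.3 -0.5 54.6] frac [ 0.0004 -0.0007  0.0683]
turn frac [ 0.012  0.004 -0.005]
0.0345 [246.58965307 436.21253782]
0.0985 [236.68571022 325.43888142]
0.1385 [230.03186317 251.03007039]
0.1245 [232.40391527 277.55510229]
```

View pics/back.png

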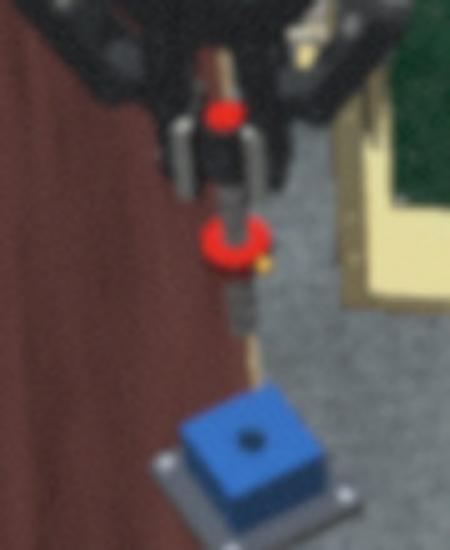

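```bash
python3 -m pendant '[[[0.0003,-0.0004,0.015,0,0,0,0],[0,0,0.02,0,0,0,0],[0,0,0.02,0,0,0,0],[0,0,0.012,0,0,0,0],[0,0,0.004,0,0,0,0],[0,0,0.004,0,0,0,0],[0,0,0.004,0,0,0,0],[0,0,0,0,0,0,0]]]'
python3 -m pendant '[[[0,0,0.004,0,0,0,0],[0,0,0.004,0,0,0,0],[0,0,0.004,0,0,0,0],[0,0,0,0,0,0,0]]]'
```

```text
t: 14.55
tcp_pos: [0.46, -0.1749, 0.1263]
tool_rot: [0.8, 0.599, 0.0, 0.0]
force: [-0.1, 0.2, -1.6]
finger_gap: 0.195
gripper_force: 59.1
t: 14.95
tcp_pos: [0.4604, -0.1751, 0.1164]
tool_rot: [0.8, 0.599, 0.0, 0.001]
force: [1.0, -0.3, -2.5]
finger_gap: 0.187
gripper_force: 59.1
```

```bash
python3 -m pendant '[[[0,0,0.004,0,0,0,0],[0,0,0.004,0,0,0,0],[0,0,0.003,0,0,0,0],[0,0,0.002,0,0,0,0],[0,0,0.001,0,0,0,0],[0,0,0.001,0,0,0,0],[0,0,0,0,0,0,0],[0,0,0,0,0,0,0]]]'
```

```text
t: 15.75
tcp_pos: [0.4602, -0.175, 0.1046]
tool_rot: [0.8, 0.599, 0.0, 0.0]
force: [2.9, -1.1, -1.6]
finger_gap: 0.193
gripper_force: 59.1
```

```bash
python3 -m pendant '[[[0,0,0.0008,0,0,0,0],[0,0,0,0,0,0,0],[0,0,0,0,0,0,0.6],[0,0,0,0,0,0,0.6],[0,0,0,0,0,0,0.6],[0,0,0,0,0,0,0.6],[0,0,-0.02,0,0,0,0.6],[0,0,-0.04,0,0,0,0.6],[0,0,-0.05,0,0,0,0.6],[0,0,0,0,0,0,0.6],[0,0,0,0,0,0,0.6],[0,0,0,0,0,0,0.6]]]'
python3 -c "
from h import *
to(.4883,-.3915,.12,-16.2)"
```

```text
t: 16.95
tcp_pos: [0.459, -0.1742, 0.1912]
tool_rot: [0.8, 0.599, -0.0, -0.001]
force: [-0.7, 0.1, -0.4]
finger_gap: 0.604
gripper_force: 0.0
t 16.95 tcp [ 0.459  -0.1742  0.1912] F [-0.7  0.1 -0.4] gap 0.604 y az deg -16.34 toolz [-0.002  0.001 -1.   ] shift mm [-200.3   89.4   70.9] frac [-0.2504  0.1118  0.0886]
turn frac [-0.019 -0.006 -0.02 ]
```

```bash
python3 -m pendant '[[[-0.04,0.018,0,0,0,0,0.6],[-0.05,0.0225,0,0,0,0,0.6],[-0.05,0.0225,0,0,0,0,0.6],[-0.05,0.0225,0,0,0,0,0.6],[-0.04,0.018,0,0,0,0,0.6],[-0.0204,0.0083,0.02,0,0,0,0.6],[0,0,0.03,0,0,0,0.6],[0,0,0.02,0,0,0,0.6],[0,0,0,0,0,0,0.6],[0,0,0,0,0,0,0.6],[0,0,0,0,0,0,0.6]]]'
python3 - <<'E'
from h import *
to(.4883,-.3915,.070,-16.2)
c=cam('side')
x,y,w,h=210,200,140,200
im=cv2.resize(c['pixels'][y:y+h,x:x+w],None,fx=3,fy=3,interpolation=cv2.INTER_CUBIC)[:,:,::-1]
cv2.imwrite('pics/plug.png',im)
E
```

```text
t: 18.05
tcp_pos: [0.4897, -0.3923, 0.1363]
tool_rot: [0.8, 0.6, 0.0, 0.0]
force: [-0.7, -0.1, 0.1]
finger_gap: 0.605
gripper_force: 0.0
t 18.05 tcp [ 0.4897 -0.3923  0.1363] F [-0.7 -0.1  0.1] gap 0.605 y az deg -16.32 toolz [ 0. -0. -1.] shift mm [ 0.4 -1.6 66.3] frac [ 0.0005 -0.002   0.0829]
turn frac [ 0.005  0.003 -0.018]
```

View pics/plug.png

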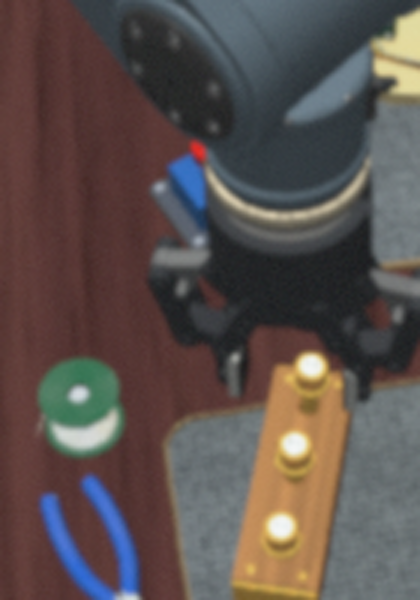

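```bash
python3 -m pendant '[[[0.0005,-0.0015,0.025,0,0,0,0.6],[0,0,0.03,0,0,0,0.6],[0,0,0.02,0,0,0,0.6],[0,0,0.0085,0,0,0,0.6],[0,0,0,0,0,0,0.6],[0,0,0,0,0,0,0.6],[0,0,0,0,0,0,0.6]]]'
python3 -c "
from h import *
to(.4883,-.3915,.068,-16.2)"
```

```text
t: 18.8
tcp_pos: [0.489, -0.3921, 0.0705]
tool_rot: [0.8, 0.599, 0.0, 0.001]
force: [-0.1, -0.3, 0.3]
finger_gap: 0.599
gripper_force: 0.0
t 18.8 tcp [ 0.489  -0.3921  0.0705] F [-0.1 -0.3  0.3] gap 0.599 y az deg -16.33 toolz [ 0.002 -0.002 -1.   ] shift mm [ 0.4 -0.8  2.5] frac [ 0.0005 -0.0011  0.0031]
turn frac [ 0.018  0.011 -0.019]
```

```bash
python3 -m pendant '[[[0,-0.0005,0.0005,0,0,0,0.6],[0,0,0,0,0,0,0.6],[0,0,0,0,0,0,0.6],[0,0,0,0,0,0,0],[0,0,0,0,0,0,0],[0,0,0,0,0,0,0],[0,0,0,0,0,0,0],[0,0,0,0,0,0,0]]]' 60
python3 -c "
from h import *
to(.4883,-.3915,.068,-16.2)"
```

```text
t: 19.6
tcp_pos: [0.488, -0.3914, 0.069]
tool_rot: [0.8, 0.599, -0.0, 0.0]
force: [-0.7, 0.4, 2.6]
finger_gap: 0.174
gripper_force: 58.5
t 19.6 tcp [ 0.488  -0.3914  0.069 ] F [-0.7  0.4  2.6] gap 0.174 y az deg -16.34 toolz [ 0. -0. -1.] shift mm [0.  0.3 1. ] frac [0.     0.0004 0.0012]
turn frac [ 0.001  0.001 -0.02 ]
```

```bash
python3 -m pendant '[[[0,0,-0.005,0,0,0,0],[0,0,-0.01,0,0,0,0],[0,0,-0.02,0,0,0,0],[0,0,-0.03,0,0,0,0],[0,0,-0.03,0,0,0,0],[0,0,-0.015,0,0,0,0],[0,0,0,0,0,0,0],[0,0,0,0,0,0,0]]]'
python3 -c "
from h import *
to(.6404,-.2592,.155,-16.2)"
```

```text
t: 20.4
tcp_pos: [0.4876, -0.391, 0.1565]
tool_rot: [0.8, 0.599, -0.0, -0.0]
force: [-0.7, 0.5, -1.3]
finger_gap: 0.176
gripper_force: 58.7
t 20.4 tcp [ 0.4876 -0.391   0.1565] F [-0.7  0.5 -1.3] gap 0.176 y az deg -16.34 toolz [-0.     0.001 -1.   ] shift mm [169.5 109.5   1.5] frac [0.2118 0.1369 0.0018]
turn frac [-0.005 -0.003 -0.021]
```

```bash
python3 -m pendant '[[[0.034,0.022,0,0,0,0,0],[0.042,0.027,0,0,0,0,0],[0.042,0.027,0,0,0,0,0],[0.042,0.027,0,0,0,0,0],[0.034,0.022,0,0,0,0,0],[0.0178,0.0119,0,0,0,0,0],[0,0,0,0,0,0,0],[0,0,0,0,0,0,0],[0,0,0,0,0,0,0],[0,0,0,0,0,0,0]]]'
python3 - <<'E'
from h import *
to(.6404,-.2592,.125,-16.2)
out=[]
for n in('top','side'):
    c=cam(n); x,y,w,h=(320,130,100,120) if n=='top' else (330,180,100,120)
    out.append(cv2.resize(c['pixels'][y:y+h,x:x+w],None,fx=4,fy=4,interpolation=cv2.INTER_CUBIC)[:,:,::-1])
    if n=='side':
        for z in(.064,.097,.097+.0395): print(z,(proj(c,(.6404,-.2592,z))-[x,y])*4)
cv2.imwrite('pics/pock2.png',out[1])
E
```

```text
t: 21.4
tcp_pos: [0.6395, -0.261, 0.1567]
tool_rot: [0.801, 0.599, -0.0, -0.0]
force: [-0.2, -0.3, -0.9]
finger_gap: 0.173
gripper_force: 58.7
t 21.4 tcp [ 0.6395 -0.261   0.1567] F [-0.2 -0.3 -0.9] gap 0.173 y az deg -16.46 toolz [-0.001  0.    -1.   ] shift mm [ 2.   0.4 31.7] frac [0.0025 0.0005 0.0397]
turn frac [-0.006  0.001 -0.038]
0.064 [216.05251341 371.33777367]
0.097 [221.82871235 325.41495777]
0.1365 [229.11820229 267.4737842 ]
```

View pics/pock2.png

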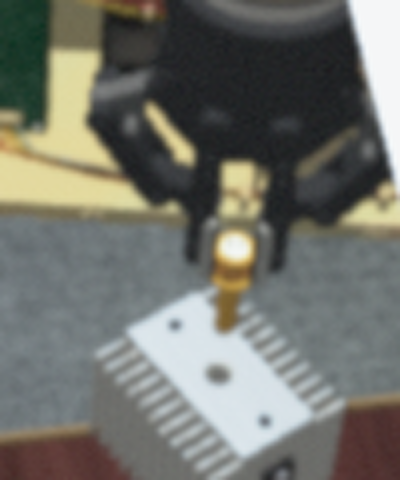

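```bash
python3 -m pendant '[[[0.0015,0,0.01,0,0,0,0],[0,0,0.015,0,0,0,0],[0,0,0.01,0,0,0,0],[0,0,0,0,0,0,0],[0,0,0,0,0,0,0],[0,0,0,0,0,0,0]]]'
python3 -c "
from h import *
to(.6404,-.2592,.1225,-16.2)"
```

```text
t: 22.1
tcp_pos: [0.6413, -0.2585, 0.1289]
tool_rot: [0.8, 0.6, 0.0, 0.0]
force: [0.6, 0.2, -0.4]
finger_gap: 0.173
gripper_force: 58.7
t 22.1 tcp [ 0.6413 -0.2585  0.1289] F [ 0.6  0.2 -0.4] gap 0.173 y az deg -16.33 toolz [ 0. -0. -1.] shift mm [-0.9 -0.7  6.4] frac [-0.0012 -0.0009  0.008 ]
turn frac [ 0.005  0.001 -0.019]
```

```bash
python3 -m pendant '[[[-0.0008,-0.0006,0.002,0,0,0,0],[0,0,0.002,0,0,0,0],[0,0,0.002,0,0,0,0],[0,0,0.002,0,0,0,0],[0,0,0.002,0,0,0,0],[0,0,0,0,0,0,0]]]'
python3 -m pendant '[[[0,0,0.002,0,0,0,0],[0,0,0.002,0,0,0,0],[0,0,0.002,0,0,0,0],[0,0,0,0,0,0,0]]]'
```

```text
t: 22.7
tcp_pos: [0.6402, -0.2588, 0.1204]
tool_rot: [0.8, 0.599, -0.0, -0.0]
force: [-0.6, 0.6, -1.5]
finger_gap: 0.173
gripper_force: 58.7
t: 23.1
tcp_pos: [0.6402, -0.2588, 0.1156]
tool_rot: [0.8, 0.599, -0.0, -0.0]
force: [0.3, -0.3, -1.0]
finger_gap: 0.173
gripper_force: 58.7
```

```bash
python3 -m pendant '[[[0,0,0.003,0,0,0,0],[0,0,0.003,0,0,0,0],[0,0,0.003,0,0,0,0],[0,0,0.003,0,0,0,0],[0,0,0,0,0,0,0]]]'
python3 -m pendant '[[[0,0,0.004,0,0,0,0],[0,0,0.004,0,0,0,0],[0,0,0.004,0,0,0,0],[0,0,0.004,0,0,0,0],[0,0,0.004,0,0,0,0],[0,0,0,0,0,0,0]]]'
```

```text
t: 23.6
tcp_pos: [0.6401, -0.2587, 0.1058]
tool_rot: [0.8, 0.599, -0.0, -0.0]
force: [0.9, 0.3, -1.1]
finger_gap: 0.172
gripper_force: 58.7
t: 24.2
tcp_pos: [0.64, -0.2587, 0.0897]
tool_rot: [0.8, 0.599, -0.0, -0.001]
force: [0.5, -0.3, -0.4]
finger_gap: 0.174
gripper_force: 58.7
```

```bash
python3 -m pendant '[[[0,0,0.002,0,0,0,0],[0,0,0.002,0,0,0,0],[0,0,0.001,0,0,0,0],[0,0,0.001,0,0,0,0],[0,0,0,0,0,0,0]]]'
python3 -m pendant '[[[0,0,0.001,0,0,0,0],[0,0,0,0,0,0,0],[0,0,0,0,0,0,0]]]'
python3 -m pendant '[[[0,0,0.0007,0,0,0,0],[0,0,0,0,0,0,0],[0,0,0,0,0,0,0]]]'
```

```text
t: 24.7
tcp_pos: [0.6403, -0.2589, 0.0855]
tool_rot: [0.8, 0.599, -0.0, -0.0]
force: [0.2, 0.4, -0.9]
finger_gap: 0.175
gripper_force: 58.7
t: 25.0
tcp_pos: [0.6404, -0.2589, 0.0848]
tool_rot: [0.8, 0.599, -0.0, 0.0]
force: [-0.6, -0.1, -0.4]
finger_gap: 0.168
gripper_force: 58.7
t: 25.3
tcp_pos: [0.6404, -0.2589, 0.0842]
tool_rot: [0.8, 0.599, -0.0, -0.0]
force: [-0.4, 0.3, 0.4]
finger_gap: 0.171
gripper_force: 58.7
```

```bash
python3 -m pendant '[[[0,0,0.0006,0,0,0,0],[0,0,0,0,0,0,0],[0,0,0,0,0,0,0]]]'
python3 -m pendant '[[[0,0,0.0006,0,0,0,0],[0,0,0,0,0,0,0],[0,0,0,0,0,0,0]]]'
```

```text
t: 25.6
tcp_pos: [0.6404, -0.2589, 0.0837]
tool_rot: [0.8, 0.599, -0.0, -0.0]
force: [0.1, -0.4, 0.5]
finger_gap: 0.173
gripper_force: 58.7
t: 25.9
tcp_pos: [0.6404, -0.2589, 0.0836]
tool_rot: [0.8, 0.599, 0.0, 0.0]
force: [-2.4, 0.9, 2.3]
finger_gap: 0.174
gripper_force: 58.9
```

Seated (contact at the expected height). Release and lift.

```bash
python3 -m pendant '[[[0,0,0,0,0,0,0.4],[0,0,0,0,0,0,0.4],[0,0,0,0,0,0,0.6],[0,0,0,0,0,0,0.6],[0,0,-0.01,0,0,0,0.6],[0,0,-0.03,0,0,0,0.6],[0,0,-0.05,0,0,0,0.6],[0,0,-0.06,0,0,0,0.6],[0,-0.05,-0.02,0,0,0,0.6],[0,-0.06,0,0,0,0,0.6],[0,-0.06,0,0,0,0,0.6],[0,-0.06,0,0,0,0,0.6],[0,0,0,0,0,0,0.6],[0,0,0,0,0,0,0.6]]]'
python3 - <<'E'
from h import *
to(.46,-.2,.25)
c=cam('side'); x,y,w,h=230,200,200,200
im=cv2.resize(c['pixels'][y:y+h,x:x+w],None,fx=3,fy=3,interpolation=cv2.INTER_CUBIC)[:,:,::-1]
cv2.imwrite('pics/end.png',im)
E
```

```text
t: 27.3
tcp_pos: [0.4632, -0.2069, 0.2202]
tool_rot: [0.801, 0.599, 0.0, 0.001]
force: [1.1, -1.3, 0.4]
finger_gap: 0.601
gripper_force: 0.0
t 27.3 tcp [ 0.4632 -0.2069  0.2202] F [ 1.1 -1.3  0.4] gap 0.601 y az deg -16.38 toolz [ 0.001 -0.001 -1.   ] shift mm [  5.7  -5.  -29.8] frac [ 0.0071 -0.0062 -0.0373]
```

View pics/end.png

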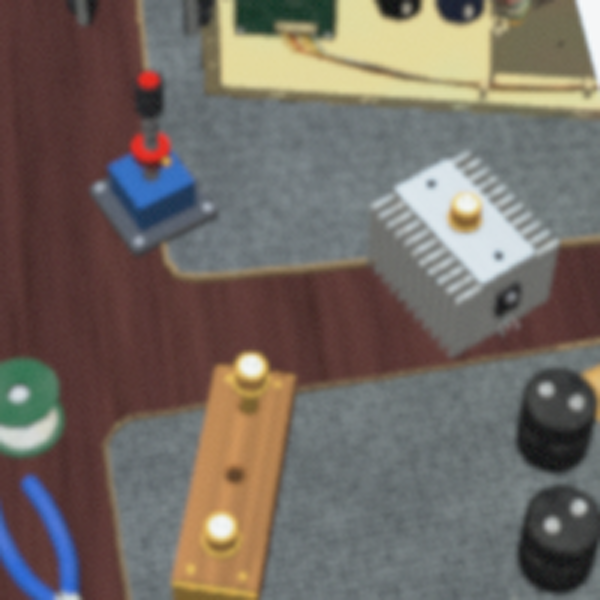

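```bash
python3 - <<'E'
from h import *
c0=cv2.imread('pics/side0.png')[:,:,::-1]; c1=cam('side')['pixels']
for im in(c0,c1):
    m=cv2.inRange(cv2.cvtColor(np.ascontiguousarray(im[220:270,265:295]),cv2.COLOR_RGB2HSV),np.array((0,150,90)),np.array((8,255,255)))
    k,l,s,ce=cv2.connectedComponentsWithStats(m); print([(ce[i]+[265,220],s[i]) for i in range(1,k) if s[i,4]>8])
E
```

```text
[(array([277.02564103, 227.15384615]), array([ 9,  4,  7,  7, 39], dtype=int32)), (array([279.82, 256.2 ]), array([10, 32, 10,  8, 50], dtype=int32))]
[(array([279. , 226.5]), array([11,  4,  7,  6, 36], dtype=int32)), (array([279.34177215, 249.5443038 ]), array([ 8, 25, 13, 10, 79], dtype=int32))]
```

```bash
python3 -m pendant '[[[-0.06,0,-0.03,0,0,0,0.6],[-0.06,0,0,0,0,0,0.6],[-0.06,0,0,0,0,0,0.6],[-0.06,0,0,0,0,0,0.6],[0,0,0,0,0,0,0.6],[0,0,0,0,0,0,0.6]]]' | head -2
python3 - <<'E'
from h import *
np.set_printoptions(precision=4,suppress=True)
c0={n:cv2.imread(f'pics/{n}0.png')[:,:,::-1] for n in('top','side')}; C={n:cam(n) for n in c0}
roi={'top':(310,255,35,35),'side':(265,218,30,20)}
def cent(im,n):
    x,y,w,h=roi[n]; a=np.ascontiguousarray(im[y:y+h,x:x+w]); m=cv2.inRange(cv2.cvtColor(a,cv2.COLOR_RGB2HSV),np.array((0,150,90)),np.array((8,255,255)))
    M=cv2.moments(m,True); return M['m10']/M['m00']+x,M['m01']/M['m00']+y
print({n:(cent(c0[n],n),cent(C[n]['pixels'],n)) for n in c0})
s=C['side']; print(proj(s,(.461,-.1755,.12)),proj(s,(.464,-.1755,.12)),proj(s,(.461,-.1725,.12)),proj(s,(.461,-.1755,.123)))
a=[cv2.resize(np.ascontiguousarray(i[250:295,305:350]),(400,400),interpolation=cv2.INTER_CUBIC)[:,:,::-1] for i in(c0['top'],C['top']['pixels'])]
cv2.imwrite('pics/rodtop.png',np.hstack(a))
E
```

```text
t: 28.0
tcp_pos: [0.4114, -0.3905, 0.2415]
{'top': ((327.2083333333333, 272.34722222222223), (327.0945945945946, 270.9594594594595)), 'side': ((277.02564102564105, 227.15384615384616), (278.8611111111111, 226.36111111111111))}
[276.6313 227.1938] [278.3272 227.0152] [276.478  225.9224] [276.5311 226.0731]
```

View pics/rodtop.png

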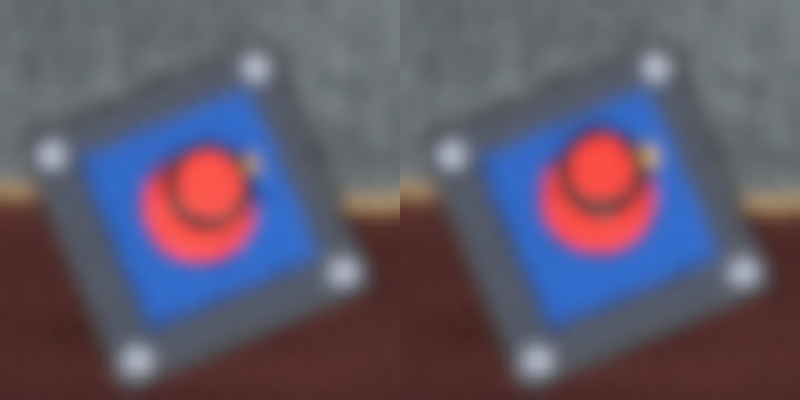

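```bash
python3 -m pendant '[[[0,0,0,0,0,0,0.6],[0,0,0,0,0,0,0.6],[0,0,0,0,0,0,0.6]]]' | head -1; python3 -c "
from h import *
print(job.sign_off())"
```

```text
t: 28.4
the job is handed in; nothing more can be done
None
```

The pocket is 40 mm deep: the rod touched bottom there, the 39.5 mm plug (`plug_mid`) is seated in the pocket, and the rod stands back in its base with the collar at about 40 mm; the job was handed in at 28.4 s, and the sign-off gave no verdict.

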